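Catch the washed sherds and pack the storage box

ROBOT

A 7-joint arm with a two-finger parallel gripper is mounted at the origin on the work surface. World frame = base frame: x ahead of the robot, y to its left, z up, the work surface at z = 0. Lengths are in mm, angles in rad, forces in N, time in s.
With the tool pointing down it reaches from about 400 to 875 mm from the base axis. Payload 4.4 kg.
Tool frame: the origin (TCP) lies on the centre line of the jaws, within the pads' length; the fingertips stand 14 mm ahead of it and the grasp point (between the pads) lies 5 mm behind it (tips_ahead is the distance from the TCP to the fingertips, in mm); z points along the fingers, y is the line along which they close (so a half turn about z gives the same grasp; the last joint's range is limited). The gripper opens to 85 mm and grips with 20 to 120 N. Pads are 22 mm wide; open, the fingers measure 114 mm over their backs; the gripper's body (76 mm by 85 mm) begins 54 mm behind the grasp point. The pads swing forward as they close: fully open they stand 13 mm farther back than shut.
Start: joints at [-1.281, 0.628, 0.038, 1.517, -0.027, 0.996, -0.02], TCP at [226.399, 609.312, 245.313] pointing down, gripper open.
Joint ranges: [-3.06, 3.06], [-0.37, 2.12], [-1.25, 1.32], [0.18, 2.47], [-1.1, 4.24], [0.23, 1.98], [-2.94, 2.94]. Speed limits (rad/s): [2.57, 2.57, 3.14, 3.14, 3.14, 3.14, 3.14].

INTERFACE

Orientations are given as [roll, pitch, yaw] about the fixed x, y, z axes, in that order (R = Rz(yaw) Ry(pitch) Rx(roll)).
In Python, from cell import * gives the robot as it stands.
- The arm moves only by the tool move_arm, never from a script. Its argument "rows" is text: rows parted by semicolons, each of 7 numbers parted by spaces: the shift along the tool's x, y, z scaled (see below), then the turn, a rotation vector about the tool's x, y, z scaled (see below), then the closure, from -1 (fully open) to 1 (shut). A call has 1 to 12 rows; each row is the pose to reach, as a shift and turn from the pose commanded when the call began, along the tool's axes at that moment; what a row does not reach only later rows make up. The controller multiplies each number of a shift by 0.3 m and each number of a turn by pi/2 rad. A row lasts 1/12 s, in which the tool goes at most 41.7 mm and 7.16 degrees, less where a joint would pass 70% of its speed; a pose out of reach is approached as far as the arm can. A call with a number of a shift or a turn outside -1 to 1 is refused whole. A call with a gripper value outside its range is refused whole. The fingers move at their own pace and stop on an object; the grip force is fixed at half the most. Time passes only in rows, so rows that repeat a pose let the fingers close. It gives the time, the measured TCP pose, the force, the opening and the grip force at its end, in the units of the state.
- read_state(): the state, without advancing time (a new reading comes with each control period).
- get_image(name): name is "scene" or "top" or "wrist"; returns a dict with "img" (384x512x3 uint8, red, green, blue), "vfov" (degrees; the focal length in pixels is half the picture's height over the tangent of half this angle, whatever the lens; pixels are square), "cx", "cy" (the principal point, pixels), "extrinsics" (4x4, takes a point from camera to world coordinates); the wrist camera has in their place "T_tool_cam" (4x4, takes a point from camera to tool coordinates, whose origin is the TCP and whose axes are the flange's). Camera axes: x right, y up, looking along -z (the intrinsics and any distortion apply to the point x, -y, -z); pixel columns grow to the right and rows downward; lengths in mm; the calibration is good to about 2 mm. A picture is of the moment at which its call begins: read the wrist's pose just before it. There is no depth.
- finish_job(): hands the job in; it is judged then, once.
The state is a dict: "clock": time; "qpos": joint angles; "qd": joint speeds; "tau": joint torques, N m; "eef_pos": TCP position; "tool_rot": TCP orientation; "force": force on the tool from outside, world axes, zero at the start; "torque": the same for the moment, N m; "width": finger opening in mm; "gripper_force": force on a finger pad.
Only numpy, scipy, OpenCV 4.12 (cv2) and the standard library are available. Lean on these libraries where they do the work, as an engineer would, in place of code of your own. Each camera call takes 0.05 s, during which the arm holds its last target. There are 200 camera calls.

TASK

Pack the cleaned sherds for storage: draw the chute's shutter fully out to its end stop, then hold the white tub under the mouth, pushing the flap's trip bar up with its far rim so that all the sherds slide into it, none falling on the table. Set the tub with the sherds flat in the bay of the storage box, push the shutter fully shut again, and stand a spare desiccant tin upright in every empty pocket of the box so that each pocket has one. Spares left over stay on the table.

Things in the scene. Friction and masses are not known exactly. Their poses are not given: they have to be found in the camera images.
- chute: fixed sheet-metal chute on grey legs, 90 mm wide inside, side walls 45 mm, smooth floor tilted 32 degrees, upper end 330 mm high. Origin on the table straight below the middle of its lip (lower edge, 150 mm up); +x level, pointing uphill, y across, z up; the mouth opens to -x. Legs and base plate (150 mm wide) begin 50 mm behind the lip; the space under the lip is free but for the trip bar
- flap (a joint): aluminium lift flap closing the chute's mouth, in m: 0 shut, 0.055 fully raised; moves straight up, falls shut by itself (0.15 kg). Raised 0.04 it lets every sherd out. Its plate stands 8 mm in front of the lip; two cheeks outside the chute walls join it to the trip bar below, by which it is pushed up with the rim of a container held under the mouth
- trip_bar (a point): middle of the underside of the flap's trip bar: a flat bar 126 mm long (chute y) and 28 mm wide (chute x), centred 22 mm uphill of the lip and, flap shut, 101 mm above the table. It rises with the flap. A tub that touches it with its rim reaches out under the mouth towards -x
- shutter (a joint): cross shutter through the chute 100 mm uphill of the lip, holding the sherds back, in m: 0 shut, 0.095 fully drawn out at its end stop. It slides out to the chute's -y; friction about 1.5 N, stays where it is left. With it drawn, the sherds slide down against the flap
- shutter_grip (a point): middle of the top face of the shutter's upright black grip. Grip 16 mm (chute x) by 22 mm (chute y), 55 mm tall, 97 mm to the chute's -y of the chute's middle when shut and free on both x sides; moves with the shutter
- tub: loose open white plastic tub, 130 (x) by 110 (y) by 45 mm high outside, walls and floor 4 mm, about 0.16 kg. Origin at the centre of its underside, z up. A tab for gripping stands at the middle of its -x wall: 10 mm thick (x), 40 mm wide (y), its top 85 mm above the underside, its middle plane 66 mm to -x of the tub's centre; grip it across x
- tub_tab (a point): grip point in the tub's tab, 15 mm below its top, 70 mm above the tub's underside, 66 mm to -x of the tub's centre; axes as tub
- bay (a point): bay for the tub in the storage box: centre of its floor, 4 mm above the table, z up. The box is fixed, grey, 270 (x) by 235 mm (y): a row of four pockets along its -x side, behind it a foam strip 47 mm wide and 16 mm high, then this bay, 154 (x) by 130 mm (y), between dark foam blocks 30 mm high. The tub fits with its tab to -x or +x, about 10 mm to spare all round
- pocket1 (a point): centre of the floor of pocket 1 of 4 (1 at the box's -y end), 4 mm above the table; pocket 55 mm (box x) by 52 mm (box y), its walls 12 mm above its floor, about 6 mm thick; next pocket 57 mm away along the box's y
- pocket2 (a point): centre of the floor of pocket 2 of 4 (1 at the box's -y end), 4 mm above the table; pocket 55 mm (box x) by 52 mm (box y), its walls 12 mm above its floor, about 6 mm thick; next pocket 57 mm away along the box's y
- pocket3 (a point): centre of the floor of pocket 3 of 4 (1 at the box's -y end), 4 mm above the table; pocket 55 mm (box x) by 52 mm (box y), its walls 12 mm above its floor, about 6 mm thick; next pocket 57 mm away along the box's y
- pocket4 (a point): centre of the floor of pocket 4 of 4 (1 at the box's -y end), 4 mm above the table; pocket 55 mm (box x) by 52 mm (box y), its walls 12 mm above its floor, about 6 mm thick; next pocket 57 mm away along the box's y
- sherd1: chunky terracotta or buff sherd, many-sided, about 35 mm across and 24 mm thick, 40 g, waiting in the chute above the shutter; origin at the centre of its broad face. Three or four are there (1 and 2 always; None: absent)
- sherd2: chunky terracotta or buff sherd, many-sided, about 35 mm across and 24 mm thick, 40 g, waiting in the chute above the shutter; origin at the centre of its broad face. Three or four are there (1 and 2 always; None: absent)
- sherd3: chunky terracotta or buff sherd, many-sided, about 35 mm across and 24 mm thick, 40 g, waiting in the chute above the shutter; origin at the centre of its broad face. Three or four are there (1 and 2 always; None: absent)
- sherd4: chunky terracotta or buff sherd, many-sided, about 35 mm across and 24 mm thick, 40 g, waiting in the chute above the shutter; origin at the centre of its broad face. Three or four are there (1 and 2 always; None: absent)
- tin1: desiccant tin already standing in pocket 1 (None: absent, the pocket is empty); round, 42 mm in diameter, 40 mm tall, 60 g, origin at the centre of its underside
- tin2: desiccant tin already standing in pocket 2 (None: absent, the pocket is empty); round, 42 mm in diameter, 40 mm tall, 60 g, origin at the centre of its underside
- tin3: desiccant tin already standing in pocket 3 (None: absent, the pocket is empty); round, 42 mm in diameter, 40 mm tall, 60 g, origin at the centre of its underside
- tin4: desiccant tin already standing in pocket 4 (None: absent, the pocket is empty); round, 42 mm in diameter, 40 mm tall, 60 g, origin at the centre of its underside
- spare1: spare desiccant tin standing on the table, same as the others: 42 mm in diameter, 40 mm tall, 60 g, origin at the centre of its underside
- spare2: spare desiccant tin standing on the table, same as the others: 42 mm in diameter, 40 mm tall, 60 g, origin at the centre of its underside
- spare3: spare desiccant tin standing on the table, same as the others: 42 mm in diameter, 40 mm tall, 60 g, origin at the centre of its underside
There are look-alikes about, which are no part of the job. Leave any blue, red or turquoise look-alike of the spare1 alone.

How it is judged (in metres and radians):
On the way, in this order (a step that is already met when the one before it is completed fails the run):
1. the shutter is drawn out to its end stop (value of joint shutter above 0.089 m), for 0.2 s.
2. all the sherds are in the tub while it is held up off the table (x of sherd1 in the frame of tub between -0.063 and 0.063 m and y of sherd1 in the frame of tub between -0.053 and 0.053 m and z of sherd1 in the frame of tub between -0.004 and 0.06 m and x of sherd2 in the frame of tub between -0.063 and 0.063 m and y of sherd2 in the frame of tub between -0.053 and 0.053 m and z of sherd2 in the frame of tub between -0.004 and 0.06 m and x of sherd3 in the frame of tub between -0.063 and 0.063 m and y of sherd3 in the frame of tub between -0.053 and 0.053 m and z of sherd3 in the frame of tub between -0.004 and 0.06 m and x of sherd4 in the frame of tub between -0.063 and 0.063 m and y of sherd4 in the frame of tub between -0.053 and 0.053 m and z of sherd4 in the frame of tub between -0.004 and 0.06 m and height (world z) of tub above 0.03 m), for 0.2 s.
3. the tub stands in the bay with the sherds in it (x of sherd1 in the frame of tub between -0.063 and 0.063 m and y of sherd1 in the frame of tub between -0.053 and 0.053 m and z of sherd1 in the frame of tub between -0.004 and 0.06 m and x of sherd2 in the frame of tub between -0.063 and 0.063 m and y of sherd2 in the frame of tub between -0.053 and 0.053 m and z of sherd2 in the frame of tub between -0.004 and 0.06 m and x of sherd3 in the frame of tub between -0.063 and 0.063 m and y of sherd3 in the frame of tub between -0.053 and 0.053 m and z of sherd3 in the frame of tub between -0.004 and 0.06 m and x of sherd4 in the frame of tub between -0.063 and 0.063 m and y of sherd4 in the frame of tub between -0.053 and 0.053 m and z of sherd4 in the frame of tub between -0.004 and 0.06 m and x of tub in the frame of bay between -0.014 and 0.014 m and y of tub in the frame of bay between -0.014 and 0.014 m and z of tub in the frame of bay below 0.006 m and angle between tub's own z axis and vertical below 0.08 rad), for 0.2 s.
At the end, for the whole second after the job is handed in: The shutter is shut (within 5 mm); the tub stands flat in the bay (within 14 mm of its centre, at rest) with all the sherds in it; every pocket of the box holds a tin standing upright on its floor (all of step 3 and value of joint shutter below 0.005 m and linear speed of tub below 0.02 m/s and ((horizontal distance between tin1 and pocket1 below 0.009 m and z of tin1 in the frame of pocket1 below 0.006 m and angle between tin1's own z axis and vertical below 0.12 rad) or (horizontal distance between spare1 and pocket1 below 0.009 m and z of spare1 in the frame of pocket1 below 0.006 m and angle between spare1's own z axis and vertical below 0.12 rad) or (horizontal distance between spare2 and pocket1 below 0.009 m and z of spare2 in the frame of pocket1 below 0.006 m and angle between spare2's own z axis and vertical below 0.12 rad) or (horizontal distance between spare3 and pocket1 below 0.009 m and z of spare3 in the frame of pocket1 below 0.006 m and angle between spare3's own z axis and vertical below 0.12 rad)) and ((horizontal distance between tin2 and pocket2 below 0.009 m and z of tin2 in the frame of pocket2 below 0.006 m and angle between tin2's own z axis and vertical below 0.12 rad) or (horizontal distance between spare1 and pocket2 below 0.009 m and z of spare1 in the frame of pocket2 below 0.006 m and angle between spare1's own z axis and vertical below 0.12 rad) or (horizontal distance between spare2 and pocket2 below 0.009 m and z of spare2 in the frame of pocket2 below 0.006 m and angle between spare2's own z axis and vertical below 0.12 rad) or (horizontal distance between spare3 and pocket2 below 0.009 m and z of spare3 in the frame of pocket2 below 0.006 m and angle between spare3's own z axis and vertical below 0.12 rad)) and ((horizontal distance between tin3 and pocket3 below 0.009 m and z of tin3 in the frame of pocket3 below 0.006 m and angle between tin3's own z axis and vertical below 0.12 rad) or (horizontal distance between spare1 and pocket3 below 0.009 m and z of spare1 in the frame of pocket3 below 0.006 m and angle between spare1's own z axis and vertical below 0.12 rad) or (horizontal distance between spare2 and pocket3 below 0.009 m and z of spare2 in the frame of pocket3 below 0.006 m and angle between spare2's own z axis and vertical below 0.12 rad) or (horizontal distance between spare3 and pocket3 below 0.009 m and z of spare3 in the frame of pocket3 below 0.006 m and angle between spare3's own z axis and vertical below 0.12 rad)) and ((horizontal distance between tin4 and pocket4 below 0.009 m and z of tin4 in the frame of pocket4 below 0.006 m and angle between tin4's own z axis and vertical below 0.12 rad) or (horizontal distance between spare1 and pocket4 below 0.009 m and z of spare1 in the frame of pocket4 below 0.006 m and angle between spare1's own z axis and vertical below 0.12 rad) or (horizontal distance between spare2 and pocket4 below 0.009 m and z of spare2 in the frame of pocket4 below 0.006 m and angle between spare2's own z axis and vertical below 0.12 rad) or (horizontal distance between spare3 and pocket4 below 0.009 m and z of spare3 in the frame of pocket4 below 0.006 m and angle between spare3's own z axis and vertical below 0.12 rad))); the robot touches nothing.
It fails at once if a sherd falls beside the tub, down to the table ((height (world z) of sherd1 below 0.045 m and not (x of sherd1 in the frame of tub between -0.063 and 0.063 m and y of sherd1 in the frame of tub between -0.053 and 0.053 m and z of sherd1 in the frame of tub between -0.004 and 0.06 m)) or (height (world z) of sherd2 below 0.045 m and not (x of sherd2 in the frame of tub between -0.063 and 0.063 m and y of sherd2 in the frame of tub between -0.053 and 0.053 m and z of sherd2 in the frame of tub between -0.004 and 0.06 m)) or (height (world z) of sherd3 below 0.045 m and not (x of sherd3 in the frame of tub between -0.063 and 0.063 m and y of sherd3 in the frame of tub between -0.053 and 0.053 m and z of sherd3 in the frame of tub between -0.004 and 0.06 m)) or (height (world z) of sherd4 below 0.045 m and not (x of sherd4 in the frame of tub between -0.063 and 0.063 m and y of sherd4 in the frame of tub between -0.053 and 0.053 m and z of sherd4 in the frame of tub between -0.004 and 0.06 m))).
Of sherd3, sherd4 only 1 to 2 are there at a start; the rules pass over those that are not, and their reading is None.
Of tin1, tin2, tin3, tin4 only 1 to 2 are there at a start; the rules pass over those that are not, and their reading is None.
At some moment in a run one of spare1, spare2, spare3 may be knocked a few centimetres aside while the robot is not near it.
It also fails if it takes over 208 s, if anything falls off the work surface, if the arm or the gripper's body presses on something with over 40 N, if the wrist force passes 120 N, or if a joint passes its speed limit or range.

## Working session

There is one attempt and no reset: what is moved stays moved. The work goes in short steps, Python scripts to look and compute and a tool call to move; the robot and the scene stay as the last step left them, time stands still between calls to the robot, and variables do not carry over. Pictures are saved under pics/ and viewed, at most 14 in all, crops included, and the job is handed in when it is done.

Besides the shell and the picture viewer there is one more tool, called after ">>>" as name(argument=value, ...) on one line, values as JSON. move_arm: Moves the arm, as the interface text tells. Its arguments: {"type":"object","properties":{"rows":{"type":"string"}},"required":["rows"]}

```bash
ls; mkdir -p pics; python3 - <<'E'
from cell import *
import cv2
s=read_state();print(s)
for n in ["scene","top","wrist"]:
    d=get_image(n);cv2.imwrite(f"pics/{n}0.png",d["img"][:,:,::-1])
    print(n,{k:v for k,v in d.items() if k!="img"})
E
```

```text
pics
{'clock': 0.0, 'qpos': array([-1.28078497,  0.62935231,  0.03845047,  1.51838061, -0.02703799,
        0.99628548, -0.0199996 ]), 'qd': array([-0.00106972,  0.00088623,  0.00014986, -0.0013938 ,  0.00153826,
       -0.00031801,  0.00020101]), 'tau': array([ 1.21529803e-03, -5.63410842e+01,  1.22691169e+00, -1.93440932e+01,
        1.10883848e-02,  1.02746522e-02,  4.60771858e-06]), 'eef_pos': array([226.18587137, 608.73455188, 244.38116776]), 'tool_rot': array([-3.13968480e+00, -1.10789159e-06,  2.78575384e+00]), 'force': array([0.07494903, 0.22533561, 0.04316   ]), 'torque': array([-0.00089437,  0.00250189, -0.03282819]), 'gripper_force': 0.0, 'width': 85.3220900995787}
scene {'vfov': 56.14353489143776, 'cx': 255.17244102257598, 'cy': 192.3504856594448, 'extrinsics': array([[-6.97518922e-01, -5.49116808e-01,  4.60367337e-01,
         1.02341946e+03],
       [ 7.16314580e-01, -5.51362477e-01,  4.27659727e-01,
         4.18135716e+02],
       [ 1.89941314e-02,  6.28068587e-01,  7.77926136e-01,
         8.79536940e+02],
       [ 0.00000000e+00,  0.00000000e+00,  0.00000000e+00,
  
[... 207 characters left out ...]
],
       [-9.99534212e-01,  2.55245355e-02, -1.67289323e-02,
         2.63996246e+01],
       [-1.39340668e-02,  1.05995354e-01,  9.94268991e-01,
         1.19358364e+03],
       [ 0.00000000e+00,  0.00000000e+00,  0.00000000e+00,
         1.00000000e+00]])}
wrist {'vfov': 65.84097898033727, 'cx': 260.4865856884236, 'cy': 195.16491636797178, 'T_tool_cam': array([[-5.05178200e-04,  9.58806516e-01,  2.84059516e-01,
         7.20780991e+01],
       [ 9.99999721e-01,  6.40601570e-04, -3.83845264e-04,
        -1.88406446e-01],
       [-5.50002312e-04,  2.84059243e-01, -9.58806573e-01,
        -1.28136748e+02],
       [ 0.00000000e+00,  0.00000000e+00,  0.00000000e+00,
         1.00000000e+00]])}
```

View pics/top0.png

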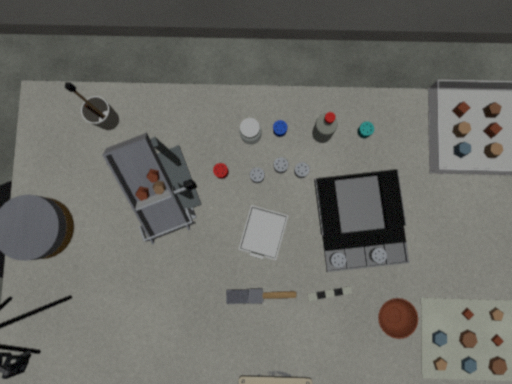

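View pics/scene0.png

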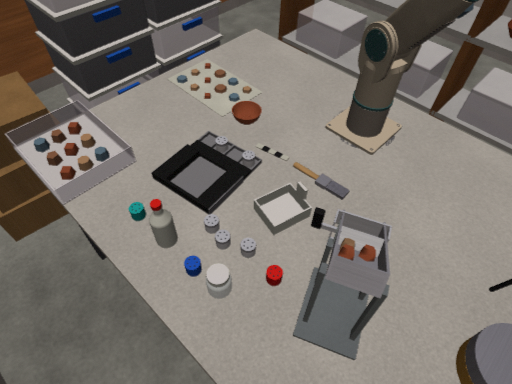

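```bash
cat > h.py <<'E'
from cell import *
import numpy as np, cv2
from scipy.spatial.transform import Rotation as R
def K(d):
    f=192/np.tan(np.radians(d["vfov"]/2)); return f,d["cx"],d["cy"]
def ext(d,s=None):
    if "extrinsics" in d: return d["extrinsics"]
    T=np.eye(4);T[:3,:3]=R.from_euler("xyz",s["tool_rot"]).as_matrix();T[:3,3]=s["eef_pos"]
    return T@d["T_tool_cam"]
def cast(d,uv,z,s=None):
    f,cx,cy=K(d);E=ext(d,s);uv=np.atleast_2d(np.asarray(uv,float))
    r=np.c_[(uv[:,0]-cx)/f,-(uv[:,1]-cy)/f,-np.ones(len(uv))]@E[:3,:3].T
    c=E[:3,3]; return c+r*((z-c[2])/r[:,2])[:,None]
def tri(obs):  # obs: list of (d,uv,s)
    A=np.zeros((3,3));b=np.zeros(3)
    for d,uv,s in obs:
        c=ext(d,s)[:3,3];p=cast(d,uv,0,s)[0];r=(p-c)/np.linalg.norm(p-c)
        M=np.eye(3)-np.outer(r,r);A+=M;b+=M@c
    return np.linalg.solve(A,b)
def proj(d,p,s=None):
    f,cx,cy=K(d);E=np.linalg.inv(ext(d,s));q=np.atleast_2d(p)@E[:3,:3].T+E[:3,3]
    return np.c_[cx-f*q[:,0]/q[:,2],cy+f*q[:,1]/q[:,2]]
def shot(n,name=None):
    s=read_state();d=get_image(n)
    if name: cv2.imwrite("pics/"+name,d["img"][:,:,::-1])
    return d,s
E
python3 - <<'E'
from h import *
d,s=shot("top");im=d["img"][:,:,::-1].copy()
g=cv2.cvtColor(im,cv2.COLOR_BGR2GRAY)
out=np.zeros((600,800,3),np.uint8)
def put(x0,y0,x1,y1,k,X,Y):
    c=cv2.resize(im[y0:y1,x0:x1],None,fx=k,fy=k,interpolation=cv2.INTER_CUBIC);out[Y:Y+c.shape[0],X:X+c.shape[1]]=c
put(95,125,210,245,3.4,0,0);put(310,165,410,275,3.6,400,0);put(210,110,400,185,2,0,410);put(235,200,295,265,3,400,400)
cv2.imwrite("pics/mos.png",out)
# tub
m=((g>185)*255).astype(np.uint8)
cs,_=cv2.findContours(m,0,1)
for c in cs:
    if cv2.contourArea(c)>80: print("bright",cv2.minAreaRect(c),cv2.contourArea(c))
m=((g<35)*255).astype(np.uint8);cs,_=cv2.findContours(m,0,1)
for c in cs:
    if cv2.contourArea(c)>80: print("dark",cv2.minAreaRect(c),cv2.contourArea(c))
E
```

```text
dark ((17.360004425048828, 362.9799499511719), (39.45656204223633, 31.536964416503906), 8.130102157592773) 511.5
dark ((34.875736236572266, 311.1982116699219), (2.882819175720215, 76.53070831298828), 67.61986541748047) 125.0
dark ((5.0, 194.0), (24.0, 10.0), 90.0) 154.0
dark ((188.34999084472656, 187.95001220703125), (12.016655921936035, 16.760072708129883), 18.434946060180664) 112.0
dark ((361.0596923828125, 209.8611602783203), (71.58051300048828, 81.74202728271484), 83.54118347167969) 5594.5
dark ((168.54916381835938, 154.04098510742188), (28.808300018310547, 5.505585670471191), 39.80556869506836) 113.5
```

View pics/mos.png

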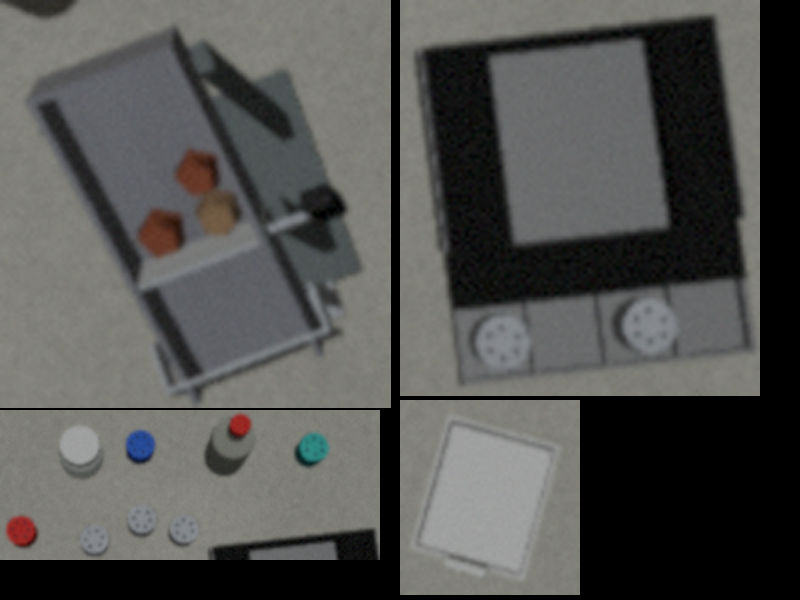

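```bash
python3 - <<'E'
from h import *
d,s=shot("top");im=d["img"]
def T(p): p=np.array(p,float);return np.c_[235+(p[:,0]-400)/3,200+(p[:,1]-400)/3]
def B(p): p=np.array(p,float);return np.c_[310+(p[:,0]-400)/3.6,165+p[:,1]/3.6]
def C(p): p=np.array(p,float);return np.c_[95+p[:,0]/3.4,125+p[:,1]/3.4]
q=cast(d,T([(450,417),(560,447),(525,578),(413,548)]),45);print("tub",q.round(1),q.mean(0),np.linalg.norm(np.diff(q,axis=0),axis=1))
print("tab top",cast(d,T([(447,560),(485,570)]),85))
q=cast(d,B([(490,55),(643,40),(669,228),(512,245)]),4);print("bay",q.round(1),q.mean(0),np.linalg.norm(np.diff(q,axis=0),axis=1))
print("tins",cast(d,B([(503,340),(649,325)]),44))
print("base plate",cast(d,C([(287,70),(360,268)]),2))
print("grip",cast(d,C([(322,198)]),250),cast(d,C([(322,198)]),300))
hs=cv2.cvtColor(im,cv2.COLOR_RGB2GRAY)
c=cv2.resize(im[205:355,290:400],None,fx=4,fy=4,interpolation=cv2.INTER_CUBIC)
d2,_=shot("scene");c=cv2.resize(d2["img"][200:355,290:400],None,fx=3.8,fy=3.8,interpolation=cv2.INTER_CUBIC)
cv2.imwrite("pics/sc.png",c[:,:,::-1])
# spares: greyish discs via Hough
g=cv2.cvtColor(im,cv2.COLOR_RGB2GRAY);sub=cv2.resize(g[145:190,240:320],None,fx=4,fy=4,interpolation=cv2.INTER_CUBIC)
h=cv2.HoughCircles(sub,cv2.HOUGH_GRADIENT,1,60,param1=80,param2=15,minRadius=22,maxRadius=36);print(h)
if h is not None: print("spares",cast(d,h[0][:,:2]/4+[240-.375,145-.375],40))
E
```

```text
tub [[576.9  78.6  45. ]
 [551.4 -25.7  45. ]
 [428.7   4.3  45. ]
 [453.4 109.4  45. ]] [502.60074724  41.63495175  45.        ] [107.38686296 126.29987337 108.02366895]
tab top [[444.75747382  75.55480443  85.        ]
 [436.80618053  41.12939454  85.        ]]
bay [[ 661.4 -162.6    4. ]
 [ 677.  -287.3    4. ]
 [ 524.3 -307.8    4. ]
 [ 507.2 -181.7    4. ]] [ 592.47555702 -234.83932819    4.        ] [125.58326916 154.06864098 127.25225327]
tins [[ 433.12039478 -168.24045821   44.        ]
 [ 447.74192503 -280.80946681   44.        ]]
base plate [[754.83872463 302.20304954   2.        ]
 [581.8424357  230.2340342    2.        ]]
grip [[609.81828426 216.17650953 250.        ]] [[603.3102971  206.12033237 300.        ]]
[[[163.5  82.5  31.3]
  [246.5 101.5  32.1]]]
spares [[ 6.95804522e+02 -4.81043219e-01  4.00000000e+01]
 [ 6.83476910e+02 -6.02114478e+01  4.00000000e+01]]
```

View pics/sc.png

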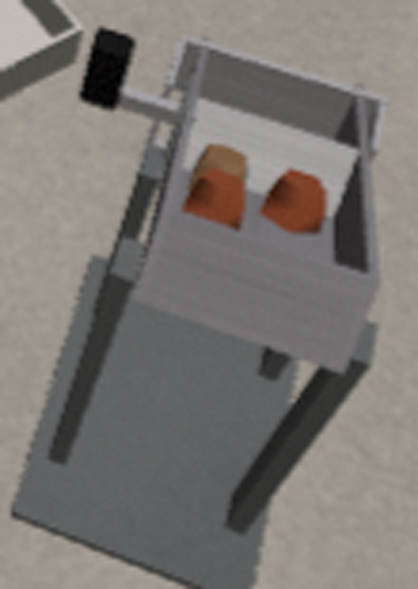

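>>> move_arm(rows="0 0 -0.68 0 0 0 -1;0 0 -0.68 0 0 0 -1;0 0 -0.68 0 0 0 -1;0 0 -0.68 0 0 0 -1;0 0 -0.68 0 0 0 -1;-0.98 -0.98 -0.68 0 0 0.3 -1;-0.98 -0.98 -0.68 0 0 0.52 -1;-0.98 -0.98 -0.68 0 0 0.52 -1;-0.98 -0.98 -0.68 0 0 0.52 -1;-0.98 -0.98 -0.68 0 0 0.52 -1;-0.98 -0.98 -0.68 0 0 0.52 -1;-0.98 -0.98 -0.68 0 0 0.52 -1")

```text
clock: 1.3
eef_pos: [348.3, 342.0, 449.5]
tool_rot: [3.141, -0.0, 1.963]
force: [0.5, 0.9, 0.2]
width: 85.2
gripper_force: 0.0
```

>>> move_arm(rows="-0.6 0 0 0 0 0 -1;-0.6 0 0 0 0 0 -1;-0.6 0 0 0 0 0 -1;-0.6 0 0 0 0 0 -1;-0.6 0 0 0 0 0 -1;-0.6 0 0 0 0 0 -1;-0.6 0 0 0 0 0 -1;-0.6 0 0 0 0 0 -1;-0.6 0 0 0 0 0 -1")

```text
clock: 2.05
eef_pos: [417.0, 179.9, 449.1]
tool_rot: [-3.141, -0.001, 1.972]
force: [0.3, -0.7, -0.1]
width: 85.4
gripper_force: 0.0
```

```bash
python3 - <<'E'
from h import *
import pickle
d,s=shot("wrist");print(s["eef_pos"],s["tool_rot"])
pickle.dump((d,s),open("w1.pkl","wb"))
cv2.imwrite("pics/w1.png",cv2.resize(d["img"][:,:,::-1],(800,600),interpolation=cv2.INTER_CUBIC))
E
```

```text
[417.03964279 179.91267685 449.10153334] [-3.14118098e+00 -6.05907613e-04  1.97210419e+00]
```

View pics/w1.png

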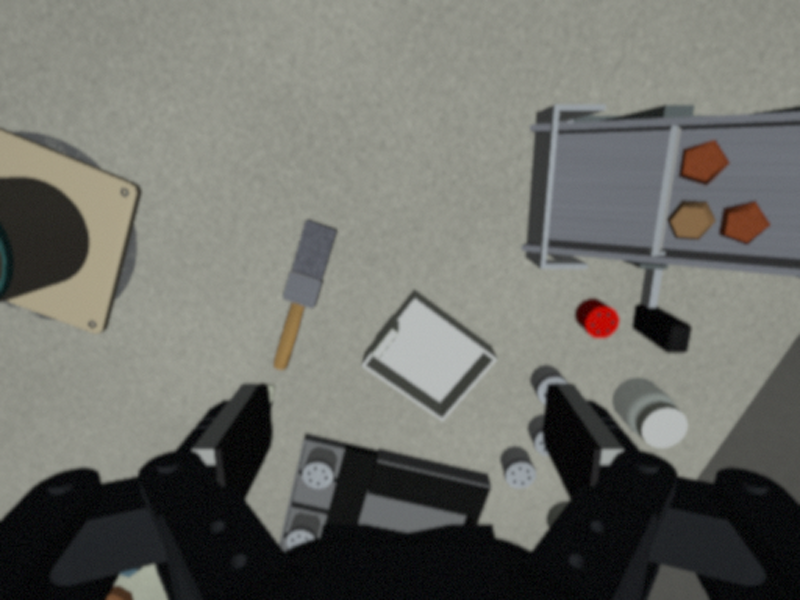

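```bash
python3 - <<'E'
from h import *
import pickle
w,s=pickle.load(open("w1.pkl","rb"));t,_=shot("top")
C=lambda p:(95+(p[0]+.5)/3.4-.5,125+(p[1]+.5)/3.4-.5)
W=lambda p:((p[0]+.5)/1.5625-.5,(p[1]+.5)/1.5625-.5)
P={}
for n,a,b in [("A",(557,106),(168,392)),("B",(545,266),(329,331)),("grip",(672,337),(317,203)),("shutL",(676,125),(140,287)),("shutR",(656,253),(262,236)),("redtin",None,None)]:
    if a is None: continue
    p=tri([(w,W(a),s),(t,C(b),None)]);P[n]=p
    print(n,p.round(1),"reproj err",(proj(w,p,s)[0]-W(a)).round(1),(proj(t,p)[0]-C(b)).round(1))
v=P["A"]-P["B"];print(np.linalg.norm(v),"yaw",np.degrees(np.arctan2(-v[0],v[1])))
v=P["shutL"]-P["shutR"];print(np.linalg.norm(v),"yaw",np.degrees(np.arctan2(-v[0],v[1])))
# tub corners from wrist z=45
q=cast(w,[W(p) for p in [(363,363),(415,291),(496,356),(443,419)]],45,s);print("tub",q.round(1),q.mean(0),np.linalg.norm(np.diff(q,axis=0),axis=1))
print("tins z=44",cast(w,[W(p) for p in [(318,474),(300,541)]],44,s)); print("spare z40",cast(w,[W((519,474)),W((553,385))],40,s))
for z in(150,180,200,220): 
  a,b=cast(w,[W((557,106)),W((545,266))],z,s);v=a-b;print(z,np.linalg.norm(v),np.degrees(np.arctan2(-v[0],v[1])),(a+b)/2)
# ray grip at heights
for z in(240,260,280,300):print(z,cast(w,[W((672,337))],z,s)[0].round(),cast(t,[C((317,203))],z)[0].round())
E
```

```text
A [474.4 330.7 202.8] reproj err [-0.2  0.2] [-0.1 -0. ]
B [521.8 218.3 203.3] reproj err [-1.2  0.5] [-0.5 -0.4]
grip [603.8 214.9 273. ] reproj err [ 0.7 -0.3] [0.3 0.2]
shutL [546.6 343.5 238.9] reproj err [-0.3  0.3] [-0.2 -0. ]
shutR [585.4 262.5 230.4] reproj err [-0.4  0.3] [-0.2 -0.1]
122.02744698919139 yaw 22.89093129649482
90.17567899032504 yaw 25.601681801039977
tub [[428.6  10.8  45. ]
 [451.7 121.1  45. ]
 [576.8  83.8  45. ]
 [552.4 -21.8  45. ]] [502.35725224  48.46149545  45.        ] [112.667117   130.52903045 108.38608613]
tins z=44 [[ 432.01572452 -163.8601118    44.        ]
 [ 446.19766606 -278.01519046   44.        ]]
spare z40 [[683.02254955 -60.52024782  40.        ]
 [662.86455394  74.81463163  40.        ]]
150 138.8374006413908 23.56644298816276 [514.27273176 279.25689381 150.        ]
180 129.08947342935394 23.566442988162727 [505.48876564 276.94396416 180.        ]
200 122.59085528799602 23.566442988162716 [499.63278822 275.40201106 200.        ]
220 116.09223714663815 23.566442988162724 [493.7768108  273.86005796 220.        ]
240 [627. 211. 240.] [608. 222. 240.]
260 [612. 213. 260.] [606. 218. 260.]
280 [598. 215. 280.] [603. 214. 280.]
300 [584. 217. 300.] [601. 210. 300.]
```

>>> move_arm(rows="-0.14 0.62 0 0 0 0 -1;-0.14 0.62 0 0 0 0 -1;-0.14 0.62 0 0 0 0 -1;-0.14 0.62 0 0 0 0 -1;-0.14 0.62 0 0 0 0 -1;-0.14 0.62 0 0 0 0 -1;-0.14 0.62 0.3 0 0 0 -1;-0.14 0.62 0.3 0 0 0 -1;-0.14 0.62 0.3 0 0 0 -1;-0.14 0.62 0.3 0 0 0 -1")

```text
clock: 2.98
eef_pos: [603.0, 212.4, 356.7]
tool_rot: [-3.135, -0.001, 1.97]
force: [0.1, 0.1, 0.6]
width: 85.5
gripper_force: 0.0
```

```bash
python3 - <<'E'
from h import *
d,s=shot("wrist");print(s["eef_pos"],s["tool_rot"],s["force"])
g=cv2.cvtColor(d["img"],cv2.COLOR_RGB2GRAY)
cv2.imwrite("pics/w2.png",cv2.resize(d["img"][:,:,::-1],(800,600),interpolation=cv2.INTER_CUBIC))
print(proj(d,[[604,215,273],[506.5,278,150]],s)*1.5625)
E
```

```text
[602.9633276  212.36173769 356.73400307] [-3.13470386e+00 -1.00708633e-03  1.97040249e+00] [0.12851858 0.14067201 0.5770476 ]
[[412.12613012 319.66762741]
 [315.63389928 128.22791567]]
```

View pics/w2.png

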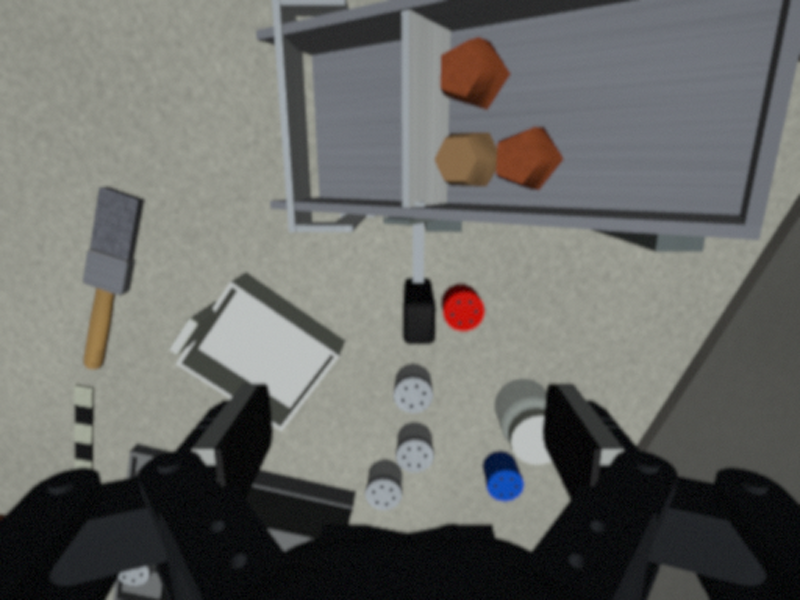

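>>> move_arm(rows="0 0.018 0.35 0 0 0 -1;0 0.018 0.35 0 0 0 -1;0 0.018 0.35 0 0 0 -1;0 0.018 0.35 0 0 0 -1;0 0.018 0.35 0 0 0 -1;0 0.018 0.35 0 0 0 1;0 0.018 0.35 0 0 0 1;0 0.018 0.35 0 0 0 1;0 0.018 0.35 0 0 0 1;0 0.018 0.35 0 0 0 1;0 0.018 0.35 0 0 0 1;0 0.018 0.35 0 0 0 1")

```text
clock: 4.03
eef_pos: [608.4, 212.7, 255.2]
tool_rot: [-3.137, -0.001, 1.969]
force: [-8.0, -2.6, 8.8]
width: 15.4
gripper_force: 59.1
```

>>> move_arm(rows="-0.05 0 0 0 0 0 1;-0.1 0 0 0 0 0 1;-0.15 0 0 0 0 0 1;-0.2 0 0 0 0 0 1;-0.25 0 0 0 0 0 1;-0.29 0 0 0 0 0 1;-0.31 0 0 0 0 0 1;-0.32 0 0 0 0 0 1;-0.32 0 0 0 0 0 1;-0.32 0 0 0 0 0 1")

```text
clock: 4.87
eef_pos: [645.4, 125.2, 255.2]
tool_rot: [-3.138, -0.002, 1.969]
force: [-8.2, 0.6, 8.0]
width: 15.3
gripper_force: 59.1
```

>>> move_arm(rows="-0.015 0 0 0 0 0 1;-0.02 0 0 0 0 0 1;-0.02 0 0 0 0 0 1;-0.02 0 0 0 0 0 1")

```text
clock: 5.2
eef_pos: [645.5, 125.1, 255.1]
tool_rot: [-3.136, -0.01, 1.972]
force: [-13.3, 8.5, 11.5]
width: 15.2
gripper_force: 59.4
```

>>> move_arm(rows="0.015 0 0 0 0 0 -1;0.015 0 0 0 0 0 -1;0.015 0 0 0 0 0 -1;0.015 0 0 0 0 0 -1;0.015 0 0 0 0 0 -1;0.015 0 0 0 0 0 -1;0.015 0 -0.4 0 0 0 -1;0.015 0 -0.4 0 0 0 -1;0.015 0 -0.4 0 0 0 -1;0.015 0 -0.4 0 0 0 -1")

```text
clock: 6.03
eef_pos: [652.0, 123.2, 383.0]
tool_rot: [3.127, 0.004, 1.968]
force: [1.0, -0.1, 1.3]
width: 85.4
gripper_force: 0.0
```

>>> move_arm(rows="0.07 -0.72 0 0 0 0.1 -1;0.07 -0.72 0 0 0 0.2 -1;0.07 -0.72 0 0 0 0.3 -1;0.07 -0.72 0.3 0 0 0.407 -1;0.07 -0.72 0.3 0 0 0.407 -1;0.07 -0.72 0.3 0 0 0.407 -1;0.07 -0.72 0.3 0 0 0.407 -1;0.07 -0.72 0.3 0 0 0.407 -1;0.07 -0.72 0.3 0 0 0.407 -1")

```text
clock: 6.78
eef_pos: [442.3, 59.6, 284.9]
tool_rot: [3.139, -0.001, 1.33]
force: [0.4, 0.6, 0.4]
width: 85.5
gripper_force: 0.0
```

```bash
python3 - <<'E'
from h import *
d,s=shot("wrist");print(s["eef_pos"],s["tool_rot"],s["force"])
cv2.imwrite("pics/w3.png",cv2.resize(d["img"][:,:,::-1],(800,600),interpolation=cv2.INTER_CUBIC))
import pickle;pickle.dump((d,s),open("w3.pkl","wb"))
E
```

```text
[442.3182371   59.61600503 284.93871799] [ 3.13949514e+00 -7.71081547e-04  1.32996691e+00] [0.41629381 0.60777917 0.40252943]
```

View pics/w3.png

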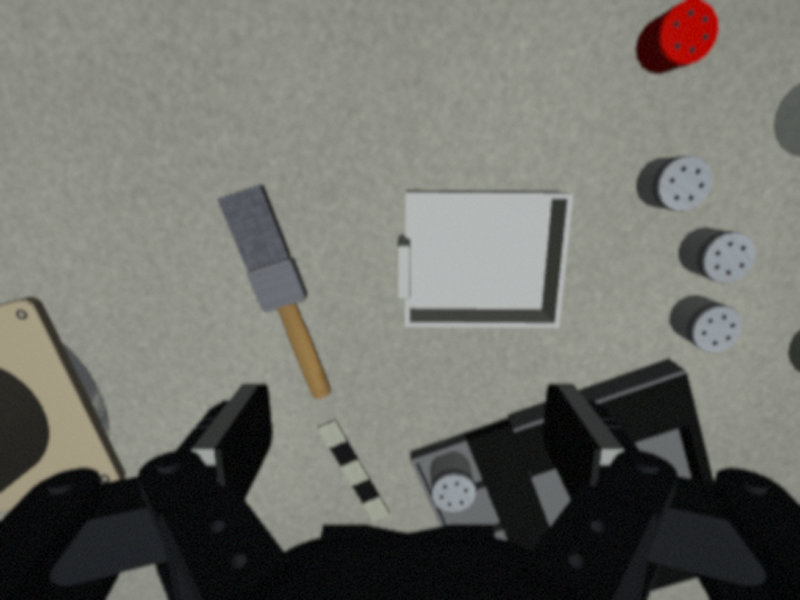

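```bash
python3 - <<'E'
from h import *
import pickle
w,s=pickle.load(open("w3.pkl","rb"))
W=lambda p:((p[0]+.5)/1.5625-.5,(p[1]+.5)/1.5625-.5)
q=cast(w,[W(p) for p in [(406,191),(572,195),(557,326),(406,326)]],45,s);print(q.round(1),q.mean(0),np.linalg.norm(np.diff(q,axis=0),axis=1))
for a,b in[(0,1),(3,2)]: v=q[b]-q[a];print("yaw",np.degrees(np.arctan2(v[1],v[0])))
q=cast(w,[W(p) for p in [(405,246),(404,299)]],85,s);print("tab",q.round(1),q.mean(0))
c=cast(w,[W(p) for p in [(685,184),(729,257),(717,328)]],40,s);print("spares",c.round(1))
c=cast(w,[W(p) for p in [(454,493)]],44,s);print("tin4",c.round(1))
E
```

```text
[[455.1 113.4  45. ]
 [579.2  79.7  45. ]
 [551.8 -23.9  45. ]
 [428.7   6.4  45. ]] [503.67176796  43.90549223  45.        ] [128.5685894  107.22036629 126.83433258]
yaw -15.172068300843394
yaw -13.847718569614367
tab [[445.8  78.4  85. ]
 [435.6  40.6  85. ]] [440.70090967  59.47626306  85.        ]
spares [[ 6.676e+02  6.630e+01  4.000e+01]
 [ 6.982e+02 -6.000e-01  4.000e+01]
 [ 6.853e+02 -6.050e+01  4.000e+01]]
tin4 [[ 432.6 -166.5   44. ]]
```

>>> move_arm(rows="0 -0.005 0.7 0 0 0 -1;0 -0.005 0.7 0 0 0 -1;0 -0.005 0.7 0 0 0 -1;0 -0.005 0.7 0 0 0 -1;0 -0.005 0.7 0 0 0 -1;0 -0.005 0.728 0 0 0 -1;0 -0.005 0.728 0 0 0 -1;0 -0.005 0.728 0 0 0 -1;0 -0.005 0.728 0 0 0 -1")

```text
clock: 7.58
eef_pos: [441.9, 60.0, 67.0]
tool_rot: [3.138, -0.001, 1.33]
force: [0.0, -0.6, 0.3]
width: 85.3
gripper_force: 0.0
```

>>> move_arm(rows="0 0 0 0 0 0 1;0 0 0 0 0 0 1;0 0 0 0 0 0 1;0 0 0 0 0 0 1;0 0 0 0 0 0 1;0 0 0 0 0 0 1;0 0 0 0 0 0 1;0 0 0 0 0 0 1")

```text
clock: 8.25
eef_pos: [439.9, 59.9, 66.3]
tool_rot: [3.141, -0.0, 1.33]
force: [-0.0, -0.2, 5.0]
width: 9.1
gripper_force: 59.4
```

>>> move_arm(rows="0 0 -0.137 0 0 0 1;0 0 -0.137 0 0 0 1;0.1 -0.1 -0.137 0 0 -0.07 1;0.18 -0.18 -0.137 0 0 -0.14 1;0.26 -0.26 -0.137 0 0 -0.21 1;0.34 -0.3 -0.137 0 0 -0.28 1;0.42 -0.353 -0.137 0 0 -0.35 1;0.462 -0.353 -0.137 0 0 -0.411 1;0.462 -0.353 -0.137 0 0 -0.411 1;0.462 -0.353 -0.137 0 0 -0.411 1;0.462 -0.353 -0.137 0 0 -0.411 1")

```text
clock: 9.17
eef_pos: [369.6, 218.5, 106.9]
tool_rot: [-3.141, 0.001, 1.972]
force: [-0.1, 0.4, -1.9]
width: 9.2
gripper_force: 59.7
```

```bash
python3 - <<'E'
from h import *
d,s=shot("wrist");print(s["eef_pos"],s["tool_rot"],s["force"])
out=cv2.resize(d["img"][:,:,::-1],(800,600),interpolation=cv2.INTER_CUBIC)
cv2.imwrite("pics/w4.png",out)
import pickle;pickle.dump((d,s),open("w4.pkl","wb"))
s2={"eef_pos":np.array([602.96,212.36,356.73]),"tool_rot":[-3.1347,-.001,1.9704]}
W=lambda p:((p[0]+.5)/1.5625-.5,(p[1]+.5)/1.5625-.5)
print("B w2",cast(d,[W((293,230)),W((418,208))],203,s2))
E
```

```text
[369.57631988 218.54289813 106.8810336 ] [-3.14075609e+00  6.42107731e-04  1.97236083e+00] [-0.0589837   0.40337908 -1.88502324]
B w2 [[524.10847777 218.36360297 203.        ]
 [588.7656871  259.8987557  203.        ]]
```

View pics/w4.png

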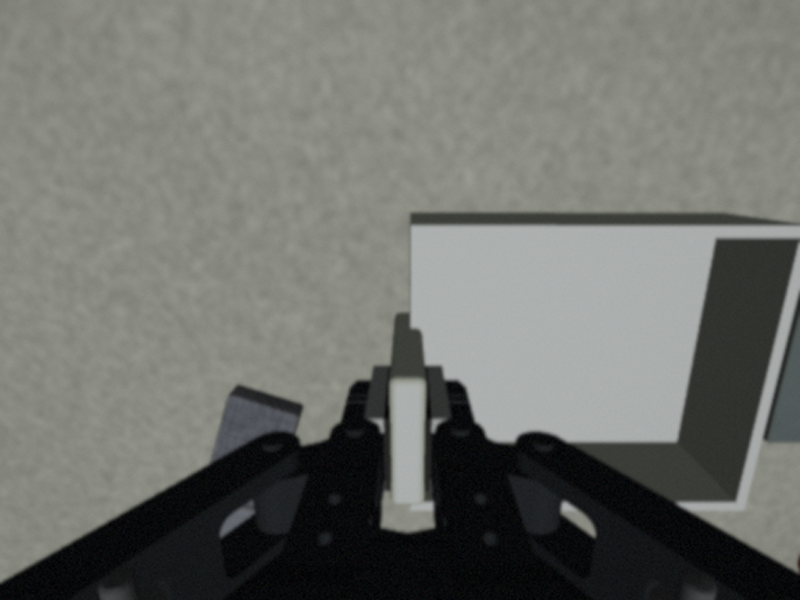

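```bash
python3 - <<'E'
from h import *
import pickle
d,s=pickle.load(open("w4.pkl","rb"))
W=lambda p:((p[0]+.5)/1.5625-.5,(p[1]+.5)/1.5625-.5)
for yaw in (23,):
  c,sn=np.cos(np.radians(yaw)),np.sin(np.radians(yaw));O=np.array([498.7,274.5])+9*np.array([c,sn])
  f=lambda p:np.array([[c,sn],[-sn,c]])@(np.asarray(p)[:2]-O)
  for z in (2,6,10):
    q=cast(d,[W((766,440)),W((798,300))],z,s);print(z,q.round(1),f(q[0]),f(q[1]))
  print("tcp",f(s["eef_pos"]),"O",O)
  q=cast(d,[W((741,505)),W((411,508)),W((798,230)),W((412,225))],s["eef_pos"][2]-66+45,s)
  print([f(p).round(1) for p in q])
E
```

```text
2 [[589.2 227.5   2. ]
 [555.1 303.6   2. ]] [ 55.92219209 -78.66422352] [54.2724896   4.79521455]
6 [[584.9 228.4   6. ]
 [551.4 303.3   6. ]] [ 52.39688767 -76.09251859] [50.77550976  5.93396168]
10 [[580.7 229.4  10. ]
 [547.7 303.   10. ]] [ 48.87158325 -73.52081366] [47.27852993  7.07270881]
tcp [-149.72315581   -1.05614261] O [506.98454368 278.01658016]
[array([-21.3, -53.3]), array([-148.2,  -54.7]), array([-24.6,  52. ]), array([-148.1,   53.6])]
```

>>> move_arm(rows="0 0.05 0 0 0 0 1;0 0.1 0 0 0 0 1;0 0.142 0 0 0 0 1;0 0.142 0 0 0 0 1;0 0.142 0 0 0 0 1;0 0.142 -0.03 0 0 0 1;0 0.142 -0.05 0 0 0 1;0 0.142 -0.07 0 0 0 1;0 0.142 -0.08 0 0 0 1;0 0.142 -0.08 0 0 0 1;0 0.142 -0.08 0 0 0 1")

```text
clock: 10.13
eef_pos: [408.7, 236.5, 131.3]
tool_rot: [3.141, -0.0, 1.975]
force: [-0.6, -0.1, -2.8]
width: 9.2
gripper_force: 59.6
```

>>> move_arm(rows="0 0 -0.04 0 0 0 1;0 0 -0.08 0 0 0 1;0 0 -0.117 0 0 0 1;0 0 -0.117 0 0 0 1;0 0 -0.117 0 0 0 1;0 0 -0.117 0 0 0 1;0 0 -0.117 0 0 0 1;0 0 -0.117 0 0 0 1;0 0 -0.117 0 0 0 1;0 0 -0.117 0 0 0 1;0 0 -0.117 0 0 0 1;0 0 -0.117 0 0 0 1")

```text
clock: 11.13
eef_pos: [408.7, 236.5, 166.0]
tool_rot: [-3.141, -0.0, 1.975]
force: [0.1, 0.5, -5.6]
width: 8.7
gripper_force: 61.6
```

```bash
python3 - <<'E'
from h import *
d,s=shot("wrist");print(s["eef_pos"],s["force"],s["torque"])
t,_=shot("top");c,_=shot("scene")
out=np.zeros((600,800,3),np.uint8)
out[:384,:512]=d["img"]
out[:360,512:794]=cv2.resize(t["img"][125:245,95:189],None,fx=3,fy=3)
out[384:594,:330]=cv2.resize(c["img"][200:270,290:400],None,fx=3,fy=3)
cv2.imwrite("pics/m5.png",out[:,:,::-1])
E
```

```text
[408.69963859 236.47422492 165.95611871] [ 0.07288511  0.51209606 -5.57994566] [-0.00210728  0.42967689  0.07882018]
```

View pics/m5.png

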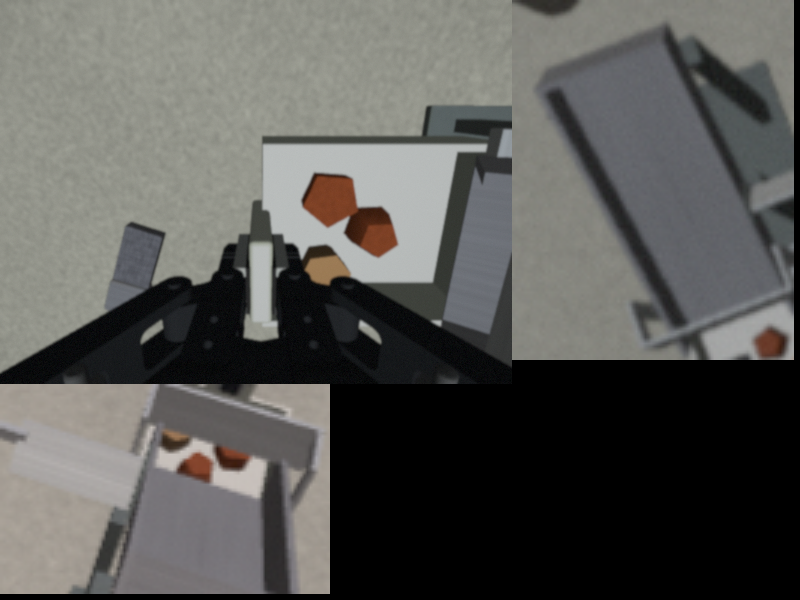

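>>> move_arm(rows="0 0 0.04 0 0 0 1;0 0 0.08 0 0 0 1;0 0 0.12 0 0 0 1;0 0 0.16 0 0 0 1;0 0 0.197 0 0 0 1;0 0 0.197 0 0 0 1;0 -0.05 0.197 0 0 0 1;0 -0.1 0.197 0 0 0 1;0 -0.15 0.197 0 0 0 1;0 -0.16 0.197 0 0 0 1;0 -0.16 0.197 0 0 0 1")

```text
clock: 12.2
eef_pos: [364.6, 217.4, 107.6]
tool_rot: [3.141, -0.0, 1.975]
force: [0.2, 0.4, -2.6]
width: 9.3
gripper_force: 61.8
```

>>> move_arm(rows="0 0 -0.07 0 0 0 1;-0.04 0 -0.143 0 0 0 1;-0.1 0 -0.143 0 0 0 1;-0.19 0 -0.143 0 0 0.03 1;-0.28 0 -0.143 0 0 0.06 1;-0.37 0 -0.143 0 0 0.09 1;-0.46 0 -0.143 0 0 0.12 1;-0.55 0 -0.143 0 0 0.15 1;-0.64 0 -0.143 0 0 0.176 1;-0.72 0 -0.143 0 0 0.176 1;-0.78 0 -0.143 0 0 0.176 1;-0.8 0 -0.143 0 0 0.176 1")

```text
clock: 13.2
eef_pos: [462.5, -6.8, 150.7]
tool_rot: [3.137, 0.003, 1.694]
force: [-0.2, -0.2, -3.3]
width: 9.3
gripper_force: 61.9
```

>>> move_arm(rows="-0.03 0.01 0 0 0 0 1;-0.1 0.02 0 0 0 0 1;-0.19 0.03 0 0 0 0 1;-0.28 0.04 0 0 0 0 1;-0.37 0.05 0 0 0 0 1;-0.46 0.06 0 0 0 0 1;-0.55 0.07 0 0 0 0 1;-0.64 0.08 0 0 0 0 1;-0.72 0.09 0 0 0 0 1;-0.78 0.11 0 0 0 0 1;-0.8 0.122 0 0 0 0 1;-0.8 0.122 0 0 0 0 1")

```text
clock: 14.2
eef_pos: [527.4, -237.5, 149.9]
tool_rot: [3.14, 0.001, 1.698]
force: [-0.4, 0.4, -3.2]
width: 9.0
gripper_force: 61.9
```

```bash
python3 - <<'E'
from h import *
import pickle
d,s=shot("wrist");t,_=shot("top");print(s["eef_pos"],s["tool_rot"],s["force"])
pickle.dump((d,s),open("w6.pkl","wb"))
out=np.zeros((600,800,3),np.uint8)
out[:384,:512]=d["img"]
out[:396,512:800]=cv2.resize(t["img"][160:280,320:407],(288,396))
cv2.imwrite("pics/m6.png",out[:,:,::-1])
E
```

```text
[ 527.4155921  -237.46317852  149.91662752] [3.14037327e+00 1.22441011e-03 1.69807157e+00] [-0.42801427  0.42584443 -3.19953911]
```

View pics/m6.png

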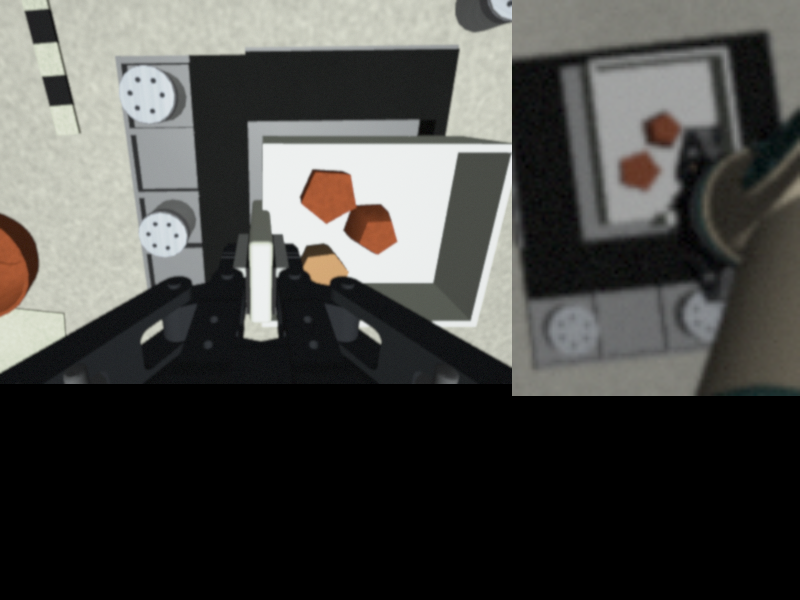

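```bash
python3 - <<'E'
from h import *
import pickle
d,s=pickle.load(open("w6.pkl","rb"))
q=cast(d,[(249,121),(420,120)],4,s);v=q[1]-q[0];print(q.round(1),np.linalg.norm(v),np.degrees(np.arctan2(v[1],v[0])))
yaw=np.radians(7.3);X=np.array([np.cos(yaw),np.sin(yaw)]);Y=np.array([-X[1],X[0]])
print("bay",(q[0]+q[1])[:2]/2-65*Y)
t=cast(d,[(148,95),(163,233)],44,s)[:,:2];print("tins",t.round(1))
bay=(q[0]+q[1])[:2]/2-65*Y
for p in t: print("box coords",(p-bay)@X,(p-bay)@Y)
c=cast(d,[(263,141),(477,326),(263,326)],s["eef_pos"][2]-66+45,s)[:,:2];print("rim",[( round((p-bay)@X,1),round((p-bay)@Y,1)) for p in c])
print("tcp",(s["eef_pos"][:2]-bay)@X,(s["eef_pos"][:2]-bay)@Y)
# pocket3 floor corners
c=cast(d,[(137,133),(194,128),(200,188),(145,190)],10,s)[:,:2];print("p3",[( round((p-bay)@X,1),round((p-bay)@Y,1)) for p in c])
E
```

```text
[[ 509.9 -179.     4. ]
 [ 661.8 -158.8    4. ]] 153.30728042576237 7.587539035649284
bay [ 594.09922776 -233.38802844]
tins [[ 434.  -167.9]
 [ 448.9 -278.8]]
box coords -150.47394088078957 85.31923863957405
box coords -149.82800992863687 -26.611080747527556
rim [(np.float64(-65.2), np.float64(60.5)), (np.float64(64.3), np.float64(-50.2)), (np.float64(-65.0), np.float64(-50.0))]
tcp -66.66093497659855 4.431011351524809
p3 [(np.float64(-175.9), np.float64(54.6)), (np.float64(-125.1), np.float64(58.9)), (np.float64(-123.0), np.float64(4.0)), (np.float64(-174.7), np.float64(2.1))]
```

>>> move_arm(rows="-0.015 0 0.05 0 0 0 1;-0.015 0 0.1 0 0 0 1;-0.015 0 0.15 0 0 0 1;-0.015 0 0.2 0 0 0 1;-0.015 0 0.23 0 0 0 1;-0.015 0 0.25 0 0 0 1;-0.015 0 0.262 0 0 0 1;-0.015 0 0.262 0 0 0 1;-0.015 0 0.262 0 0 0 1;-0.015 0 0.262 0 0 0 1")

```text
clock: 15.13
eef_pos: [527.2, -241.1, 72.0]
tool_rot: [3.141, 0.001, 1.699]
force: [-0.4, -0.6, -2.4]
width: 9.2
gripper_force: 61.9
```

>>> move_arm(rows="0 0 0.007 0 0 0 1;0 0 0.007 0 0 0 1;0 0 0.007 0 0 0 1;0 0 0.007 0 0 0 -1;0 0 0.007 0 0 0 -1;0 0 0.007 0 0 0 -1;0 0 0.007 0 0 0 -1;0 0 0.007 0 0 0 -1;0 0 0.007 0 0 0 -1;0 0 -0.2 0 0 0 -1;0 0 -0.5 0 0 0 -1;0 0 -0.5 0 0 0 -1")

```text
clock: 16.13
eef_pos: [525.9, -240.7, 194.7]
tool_rot: [-3.139, -0.001, 1.698]
force: [1.6, -0.4, 0.9]
width: 85.5
gripper_force: 0.0
```

>>> move_arm(rows="0 0 -0.4 0 0 0 -1;0 0 -0.4 0 0 0 -1;0 0 -0.4 0 0 0 -1;0 0 -0.4 0 0 0 -1;0 0 -0.4 0 0 0 -1")

```text
clock: 16.55
eef_pos: [527.7, -241.4, 316.5]
tool_rot: [3.137, 0.002, 1.699]
force: [0.1, 0.5, -1.1]
width: 85.2
gripper_force: 0.0
```

```bash
python3 - <<'E'
from h import *
import pickle
d,s=shot("wrist");print(s["eef_pos"],s["tool_rot"],s["force"])
pickle.dump((d,s),open("w7.pkl","wb"))
cv2.imwrite("pics/w7.png",cv2.resize(d["img"][:,:,::-1],(800,600),interpolation=cv2.INTER_CUBIC))
E
```

```text
[ 527.74150965 -241.41004218  316.53717848] [3.13692505e+00 2.21940505e-03 1.69892671e+00] [ 0.09781096  0.48183439 -1.05722392]
```

View pics/w7.png

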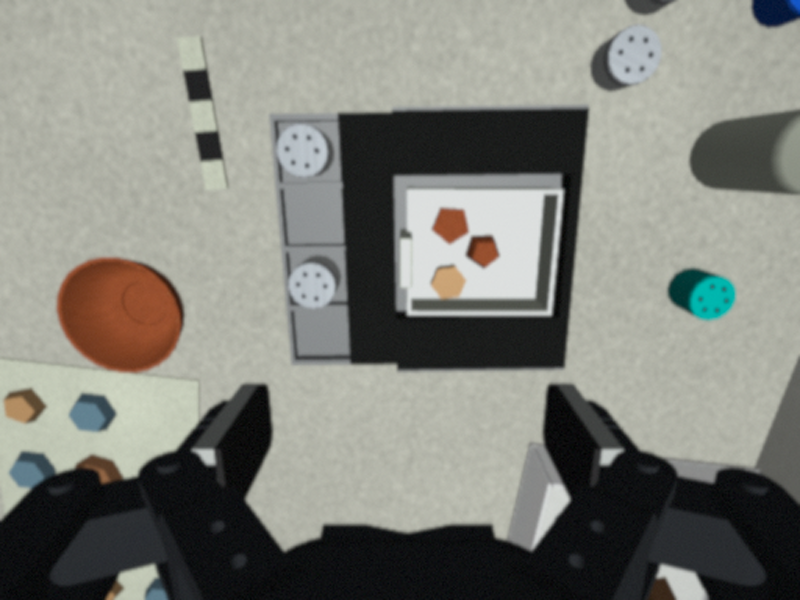

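```bash
python3 - <<'E'
from h import *
import pickle
d,s=pickle.load(open("w7.pkl","rb"))
W=lambda p:((p[0]+.5)/1.5625-.5,(p[1]+.5)/1.5625-.5)
bay=np.array([594.1,-233.4]);a=np.radians(7.4);X=np.array([np.cos(a),np.sin(a)]);Y=np.array([-X[1],X[0]])
def f(ps,z,n):
  q=cast(d,[W(p) for p in ps],z,s)[:,:2];m=q.mean(0);print(n,m.round(1),"box",round((m-bay)@X,1),round((m-bay)@Y,1),np.linalg.norm(np.diff(q,axis=0),axis=1).round())
f([(406,188),(564,188),(552,316),(406,316)],49,"tub")
f([(394,176),(562,174)],4,"bay+y edge")
f([(302,150)],44,"tin4");f([(312,285)],44,"tin2")
f([(282,186),(341,184),(344,243),(287,244)],14,"p3 walltop")
f([(293,308),(348,307),(351,357),(297,359)],14,"p1")
f([(635,54)],40,"spare")
f([(271,114),(588,107),(565,368),(292,363)],16,"box?")
for n,bx,by in[("p1",-150.5,-85.5),("p3",-150.5,28.5)]: print(n,bay+bx*X+by*Y)
E
```

```text
tub [ 592.9 -233.2] box -1.2 0.3 [131. 112. 131.]
bay+y edge [ 585.1 -168.3] box -0.5 65.7 [154.]
tin4 [ 432.5 -167.3] box -151.7 86.3 []
tin2 [ 448.5 -280.2] box -150.4 -27.6 []
p3 walltop [ 440.1 -222.1] box -151.2 31.1 [53. 53. 53.]
p1 [ 456.7 -336.1] box -149.5 -84.1 [53. 52. 54.]
spare [686.4 -62.4] box 113.5 157.6 []
box? [ 549.3 -238.7] box -45.1 0.5 [272. 243. 274.]
p1 [ 455.86551357 -337.57162167]
p3 [ 441.18281556 -224.52110916]
```

```bash
python3 - <<'E'
from h import *
import pickle
d,s=pickle.load(open("w7.pkl","rb"))
W=lambda p:((p[0]+.5)/1.5625-.5,(p[1]+.5)/1.5625-.5)
print(cast(d,[W((722,153)),W((692,153))],0,s).round())
t,_=shot("top");c,_=shot("scene")
print("top",cast(t,[(322,132)],0).round(),"scene",cast(c,[(164,236)],0).round())
print("cap",tri([(t,(330,117),None),(c,(156,204),None)]))
g=t["img"][:,:,::-1];cv2.imwrite("pics/t8.png",cv2.resize(g[105:200,205:405],None,fx=4,fy=4,interpolation=cv2.INTER_CUBIC))
E
```

```text
[[ 804. -121.    0.]
 [ 776. -124.    0.]]
top [[ 807. -123.    0.]] scene [[ 801. -137.    0.]]
cap [ 801.69674397 -121.78337547  166.28217593]
```

View pics/t8.png

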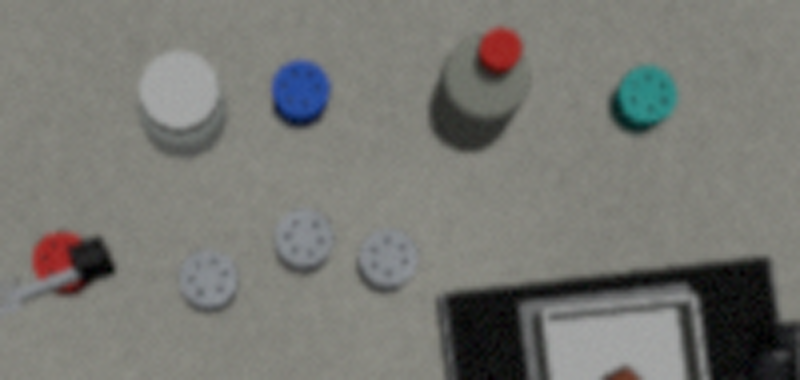

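>>> move_arm(rows="0.529 0.597 0 0 0 0 -1;0.529 0.597 0 0 0 0 -1;0.529 0.597 0 0 0 0 -1;0.529 0.597 0.2 0 0 0 -1;0.529 0.597 0.3 0 0 0 -1;0.529 0.597 0.4 0 0 0 -1;0.529 0.597 0.5 0 0 0 -1;0.529 0.597 0.5 0 0 0 -1;0.529 0.597 0.5 0 0 0 -1")

```text
clock: 17.45
eef_pos: [679.6, -56.2, 154.5]
tool_rot: [-3.127, -0.005, 1.702]
force: [-1.2, 1.7, -1.2]
width: 85.5
gripper_force: 0.0
```

```bash
cat > tin.py <<'E'
from h import *
# detect round tin tops near a predicted world point in wrist view, at height z
def tin(p,z=40,n="wrist"):
    d,s=shot(n);g=cv2.cvtColor(d["img"],cv2.COLOR_RGB2GRAY)
    u=proj(d,[[p[0],p[1],z]],s)[0];f=K(d)[0]
    E=ext(d,s);dist=np.linalg.norm(E[:3,3]-[p[0],p[1],z]);r=21*f/dist
    x0,y0=[int(max(0,v-2.2*r)) for v in u];c=g[y0:int(u[1]+2.2*r),x0:int(u[0]+2.2*r)]
    k=4;c=cv2.GaussianBlur(cv2.resize(c,None,fx=k,fy=k,interpolation=cv2.INTER_CUBIC),(0,0),3)
    h=cv2.HoughCircles(c,cv2.HOUGH_GRADIENT,1,20,param1=60,param2=12,minRadius=int(k*r*.85),maxRadius=int(k*r*1.15))
    print("state",s["eef_pos"].round(1),s["tool_rot"].round(3),"pred",u.round(),"r",r)
    if h is not None:
        for a in h[0][:3]:
            q=((a[0]+.5)/k-.5+x0,(a[1]+.5)/k-.5+y0);print("px",np.round(q,1),"r",a[2]/k,"world",cast(d,[q],z,s)[0].round(1))
    return d,s
E
python3 -c "
from tin import *
tin((685,-61))"
```

```text
state [679.6 -56.2 154.5] [-3.127 -0.005  1.702] pred [268. 202.] r 24.428987751799617
px [269.2 193.2] r 21.575 world [685.1 -52.9  40. ]
px [269.2 204.5] r 24.325 world [686.5 -62.8  40. ]
```

>>> move_arm(rows="0 0 0.1 0 0 0 -1;0 0 0.2 0 0 0 -1;0 0 0.3 0 0 0 -1;0 0 0.4 0 0 0 -1;0 0 0.448 0 0 0 -1;0 0 0.448 0 0 0 -1;0 0 0.448 0 0 0 -1;0 0 0.448 0 0 0 1;0 0 0.448 0 0 0 1;0 0 0.448 0 0 0 1;0 0 0.448 0 0 0 1;0 0 0.448 0 0 0 1")

```text
clock: 18.5
eef_pos: [685.5, -60.8, 31.8]
tool_rot: [3.139, 0.001, 1.699]
force: [-1.8, 0.7, 6.5]
width: 40.3
gripper_force: 60.6
```

>>> move_arm(rows="0 0 -0.12 0 0 0 1;0 0 -0.25 0 0 0 1;0 -0.06 -0.35 0 0 0 1;-0.06 -0.16 -0.35 0 0 0 1;-0.12 -0.26 -0.35 0 0 0 1;-0.18 -0.36 -0.35 0 0 0 1;-0.24 -0.46 -0.35 0 0 0 1;-0.3 -0.56 -0.35 0 0 0 1;-0.36 -0.66 -0.35 0 0 0 1;-0.42 -0.76 -0.35 0 0 0 1;-0.434 -0.85 -0.35 0 0 0 1;-0.434 -0.879 -0.35 0 0 0 1")

```text
clock: 19.5
eef_pos: [434.4, -226.0, 135.4]
tool_rot: [-3.139, 0.0, 1.693]
force: [-0.8, 0.7, -0.9]
width: 40.1
gripper_force: 60.8
```

>>> move_arm(rows="0 0 0 0 0 0 1;0 0 0 0 0 0 1;0 0 0 0 0 0 1")

```text
clock: 19.75
eef_pos: [441.3, -222.7, 135.1]
tool_rot: [3.139, 0.0, 1.701]
force: [-0.2, 0.1, -0.7]
width: 40.6
gripper_force: 60.8
```

```bash
python3 - <<'E'
from h import *
d,s=shot("wrist");print(s["eef_pos"],s["tool_rot"],s["force"],s["width"])
print("p3 px",proj(d,[[440.8,-223.7,4],s["eef_pos"]+[0,0,8]],s)*1.5625)
cv2.imwrite("pics/w9.png",cv2.resize(d["img"][:,:,::-1],(800,600),interpolation=cv2.INTER_CUBIC))
E
```

```text
[ 441.32904315 -222.73893365  135.1124355 ] [3.13933136e+00 4.73831272e-04 1.70098254e+00] [-0.20105802  0.05544305 -0.69539328] 40.60065425094988
p3 px [[405.20019849 298.59327174]
 [406.34408923 424.65741271]]
```

View pics/w9.png

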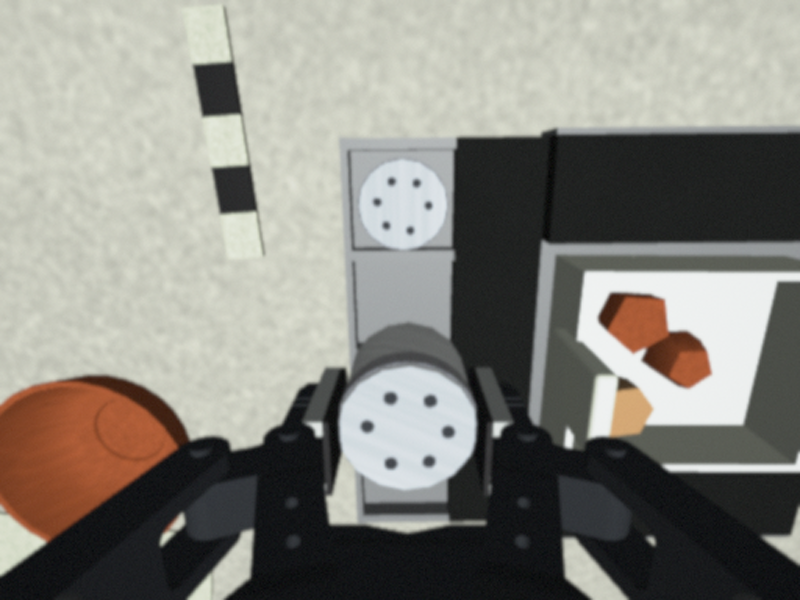

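>>> move_arm(rows="-0.003 0 0.08 0 0 0 1;-0.003 0 0.16 0 0 0 1;-0.003 0 0.24 0 0 0 1;-0.003 0 0.29 0 0 0 1;-0.003 0 0.32 0 0 0 1;-0.003 0 0.328 0 0 0 1;-0.003 0 0.328 0 0 0 1;-0.003 0 0.328 0 0 0 1")

```text
clock: 20.47
eef_pos: [440.5, -224.0, 36.5]
tool_rot: [3.14, 0.0, 1.7]
force: [-0.2, -0.6, -0.2]
width: 40.0
gripper_force: 60.7
```

>>> move_arm(rows="0 0 0 0 0 0 -1;0 0 0 0 0 0 -1;0 0 0 0 0 0 -1;0 0 0 0 0 0 -1;0 0 0 0 0 0 -1;0 0 0 0 0 0 -1;0 0 -0.15 0 0 0 -1;0 0 -0.4 0 0 0 -1;0 0 -0.4 0 0 0 -1;0 0 -0.4 0 0 0 -1;0 0 -0.4 0 0 0 -1")

```text
clock: 21.38
eef_pos: [440.6, -224.8, 158.4]
tool_rot: [3.137, 0.002, 1.699]
force: [0.4, -0.5, -1.1]
width: 84.9
gripper_force: 0.0
```

>>> move_arm(rows="0.629 0.944 0 0 0 0 -1;0.629 0.944 0 0 0 0 -1;0.629 0.944 0 0 0 0 -1;0.629 0.944 0 0 0 0 -1;0.629 0.944 0 0 0 0 -1;0.629 0.944 0 0 0 0 -1;0.629 0.944 0 0 0 0 -1;0.629 0.944 0 0 0 0 -1;0.629 0.944 0 0 0 0 -1;0.629 0.944 0 0 0 0 -1;0.629 0.944 0 0 0 0 -1;0.629 0.944 0 0 0 0 -1")

```text
clock: 22.38
eef_pos: [694.4, -3.1, 155.2]
tool_rot: [-3.138, 0.001, 1.696]
force: [0.8, -0.9, 1.1]
width: 85.5
gripper_force: 0.0
```

```bash
python3 -c "
from tin import *
tin((697,-.5));tin((441,-224),44,'top');tin((697,-.5),40,'top')"
```

```text
state [694.4  -3.1 155.2] [-3.138e+00  1.000e-03  1.696e+00] pred [264. 193.] r 24.596694040874112
px [266.8 184.8] r 21.975 world [698.3   6.6  40. ]
px [267.2 194.5] r 24.4 world [699.8  -1.9  40. ]
state [694.5  -3.4 155.7] [-3.139e+00  1.000e-03  1.696e+00] pred [359. 257.] r 7.258508405344894
px [359.  256.8] r 7.125 world [ 442.1 -224.8   44. ]
state [694.9  -3.2 156.1] [-3.140e+00  1.000e-03  1.696e+00] pred [281. 165.] r 7.286895802721962
```

>>> move_arm(rows="0 0.01 0.1 0 0 0 -1;0 0.01 0.2 0 0 0 -1;0 0.01 0.3 0 0 0 -1;0 0.01 0.38 0 0 0 -1;0 0.01 0.413 0 0 0 -1;0 0.01 0.413 0 0 0 -1;0 0.01 0.413 0 0 0 -1;0 0.01 0.413 0 0 0 1;0 0.01 0.413 0 0 0 1;0 0.01 0.413 0 0 0 1;0 0.01 0.413 0 0 0 1;0 0.01 0.413 0 0 0 1")

```text
clock: 23.53
eef_pos: [700.2, -0.6, 34.3]
tool_rot: [3.139, 0.0, 1.699]
force: [-0.8, 0.1, 6.7]
width: 39.7
gripper_force: 60.8
```

>>> move_arm(rows="0 0 -0.12 0 0 0 1;0 0 -0.25 0 0 0 1;0 0 -0.38 0 0 0 1;-0.05 -0.05 -0.45 0 0 0 1;-0.13 -0.13 -0.45 0 0 0 1;-0.22 -0.22 -0.45 0 0 0 1;-0.31 -0.31 -0.45 0 0 0 1;-0.4 -0.4 -0.45 0 0 0 1;-0.49 -0.49 -0.45 0 0 0 1;-0.56 -0.56 -0.45 0 0 0 1;-0.6 -0.6 -0.45 0 0 0 1")

```text
clock: 24.45
eef_pos: [540.3, -206.3, 168.2]
tool_rot: [-3.14, 0.002, 1.694]
force: [-0.2, -1.4, -0.6]
width: 40.1
gripper_force: 60.8
```

>>> move_arm(rows="-0.08 -0.07 0 0 0 0 1;-0.16 -0.14 0 0 0 0 1;-0.24 -0.21 0 0 0 0 1;-0.32 -0.28 0 0 0 0 1;-0.38 -0.33 0 0 0 0 1;-0.408 -0.35 0 0 0 0 1;-0.408 -0.35 0 0 0 0 1;-0.408 -0.35 0 0 0 0 1;-0.408 -0.35 0 0 0 0 1;-0.408 -0.35 0 0 0 0 1")

```text
clock: 25.28
eef_pos: [456.5, -334.8, 167.3]
tool_rot: [3.141, -0.001, 1.702]
force: [0.9, 0.1, -1.3]
width: 40.2
gripper_force: 60.8
```

```bash
python3 -c "
from tin import *
s=read_state();tin(s['eef_pos'][:2],s['eef_pos'][2]+6)"
```

```text
state [ 456.5 -334.8  167.3] [ 3.141e+00 -1.000e-03  1.702e+00] pred [260. 269.] r 43.89933910997379
px [260.5 275. ] r 45.35 world [ 457.1 -337.6  173.3]
px [260.2 267.8] r 43.6 world [ 456.5 -333.9  173.3]
px [265.5 269.2] r 38.475 world [ 459.  -334.3  173.3]
```

>>> move_arm(rows="-0.006 0 0.08 0 0 0 1;-0.006 0 0.16 0 0 0 1;-0.006 0 0.24 0 0 0 1;-0.006 0 0.32 0 0 0 1;-0.006 0 0.38 0 0 0 1;-0.006 0 0.41 0 0 0 1;-0.006 0 0.427 0 0 0 1;-0.006 0 0.427 0 0 0 1;-0.006 0 0.427 0 0 0 1")

```text
clock: 26.08
eef_pos: [456.0, -338.7, 40.0]
tool_rot: [3.141, 0.001, 1.7]
force: [-0.1, 0.3, 0.5]
width: 40.3
gripper_force: 60.6
```

Lower the last millimetre, release, rise.

>>> move_arm(rows="0.003 0 0.004 0 0 0 1;0.003 0 0.004 0 0 0 1;0.003 0 0.004 0 0 0 -1;0.003 0 0.004 0 0 0 -1;0.003 0 0.004 0 0 0 -1;0.003 0 0.004 0 0 0 -1;0.003 0 0.004 0 0 0 -1;0.003 0 0.004 0 0 0 -1;0 0 -0.1 0 0 0 -1;0 0 -0.3 0 0 0 -1;0 0 -0.6 0 0 0 -1;0 0 -0.9 0 0 0 -1")

```text
clock: 27.08
eef_pos: [454.6, -338.5, 195.9]
tool_rot: [-3.141, -0.001, 1.698]
force: [1.6, -0.5, -0.3]
width: 85.5
gripper_force: 0.0
```

>>> move_arm(rows="0.4 0 -0.75 0 0 0 -1;0.4 0 -0.75 0 0 0 -1;0.4 0 -0.75 0 0 0 -1;0.4 0 -0.75 0 0 0 -1;0.4 0 -0.75 0 0 0 -1;0.4 0 -0.75 0 0 0 -1;0.4 0 -0.75 0 0 0 -1;0.4 0 -0.75 0 0 0 -1;0.4 0 -0.75 0 0 0 -1;0.4 0 -0.75 0 0 0 -1")

```text
clock: 27.92
eef_pos: [439.0, -220.1, 417.8]
tool_rot: [-3.139, -0.001, 1.698]
force: [0.9, -0.5, -0.1]
width: 85.5
gripper_force: 0.0
```

```bash
python3 -c "
from tin import *
tin((456,-337),44);d,s=tin((441,-224),44);tin((456,-337),44,'top')
cv2.imwrite('pics/w10.png',cv2.resize(d['img'][:,:,::-1],(800,600),interpolation=cv2.INTER_CUBIC))"
```

```text
state [ 439.  -220.1  417.8] [-3.139e+00 -1.000e-03  1.698e+00] pred [262. 217.] r 11.601211611239599
px [262. 218.] r 11.175 world [ 455.6 -338.1   44. ]
state [ 439.  -220.1  417.6] [-3.138e+00 -1.000e-03  1.697e+00] pred [262. 154.] r 12.269092367055713
px [262.2 155.5] r 12.225 world [ 441.4 -225.7   44. ]
state [ 439.1 -220.2  417.7] [-3.138e+00 -1.000e-03  1.697e+00] pred [399. 253.] r 7.086290092316799
px [398.5 251.8] r 6.0875 world [ 459.  -334.5   44. ]
```

View pics/w10.png

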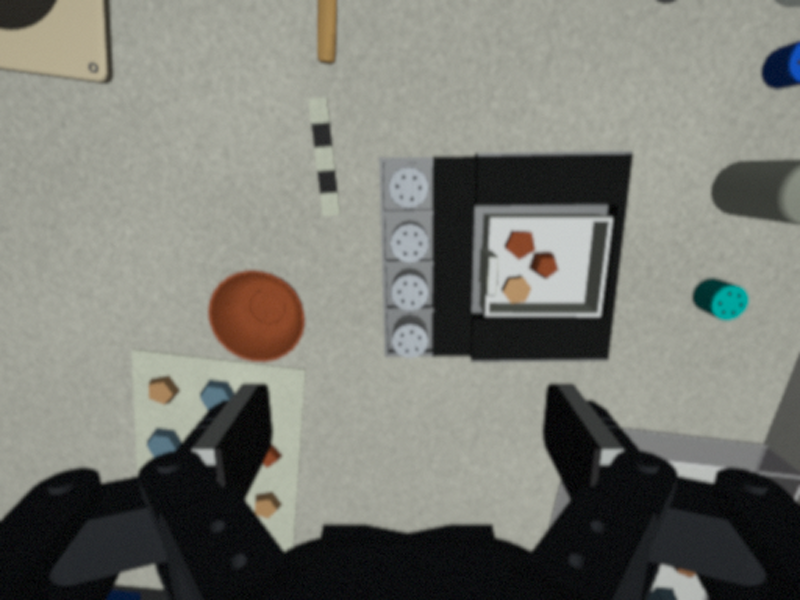

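>>> move_arm(rows="0.6 0.5 0 0 0 -0.05 -1;0.6 0.5 0 0 0 -0.1 -1;0.6 0.5 0 0 0 -0.174 -1;0.6 0.5 0 0 0 -0.174 -1;0.6 0.5 0 0 0 -0.174 -1;0.6 0.5 0 0 0 -0.174 -1;0.6 0.5 0 0 0 -0.174 -1;0.6 0.5 0 0 0 -0.174 -1;0.6 0.5 0 0 0 -0.174 -1;0.6 0.5 0 0 0 -0.174 -1")

```text
clock: 28.9
eef_pos: [565.1, -24.1, 419.1]
tool_rot: [-3.14, 0.001, 1.969]
force: [-0.2, -0.1, -1.0]
width: 85.6
gripper_force: 0.0
```

>>> move_arm(rows="0.355 0.44 0 0 0 0 -1;0.355 0.44 0 0 0 0 -1;0.355 0.44 0 0 0 0 -1;0.355 0.44 0 0 0 0 -1;0.355 0.44 0 0 0 0 -1;0.355 0.44 0 0 0 0 -1;0.355 0.44 0.2 0 0 0 -1;0.355 0.44 0.3 0 0 0 -1;0.355 0.44 0.3 0 0 0 -1;0.355 0.44 0.3 0 0 0 -1")

```text
clock: 29.73
eef_pos: [643.7, 124.8, 327.3]
tool_rot: [-3.135, -0.0, 1.969]
force: [0.3, 0.0, 0.3]
width: 85.7
gripper_force: 0.0
```

>>> move_arm(rows="0 0.005 0.1 0 0 0 -1;0 0.005 0.2 0 0 0 -1;0 0.005 0.245 0 0 0 -1;0 0.005 0.245 0 0 0 -1;0 0.005 0.245 0 0 0 1;0 0.005 0.245 0 0 0 1;0 0.005 0.245 0 0 0 1;0 0.005 0.245 0 0 0 1;0 0.005 0.245 0 0 0 1;0 0.005 0.245 0 0 0 1;0 0.005 0.245 0 0 0 1")

```text
clock: 30.65
eef_pos: [644.7, 126.9, 257.0]
tool_rot: [-3.137, -0.001, 1.971]
force: [-8.4, -1.2, 8.9]
width: 14.9
gripper_force: 58.9
```

>>> move_arm(rows="0.05 0 0 0 0 0 1;0.1 0 0 0 0 0 1;0.15 0 0 0 0 0 1;0.2 0 0 0 0 0 1;0.25 0 0 0 0 0 1;0.29 0 0 0 0 0 1;0.31 0 0 0 0 0 1;0.325 0 0 0 0 0 1;0.325 0 0 0 0 0 1;0.325 0 0 0 0 0 1")

```text
clock: 31.48
eef_pos: [607.7, 214.5, 257.0]
tool_rot: [-3.137, 0.003, 1.97]
force: [-6.7, -7.2, 7.4]
width: 15.3
gripper_force: 59.1
```

>>> move_arm(rows="0 0 0 0 0 0 -1;0 0 0 0 0 0 -1;0 0 0 0 0 0 -1;0 0 0 0 0 0 -1;0 0 0 0 0 0 -1;0 0 0 0 0 0 -1;0 0 -0.2 0 0 0 -1;0 0 -0.33 0 0 0 -1;0 0 -0.33 0 0 0 -1;0 0 -0.33 0 0 0 -1;0 0 -0.33 0 0 0 -1")

```text
clock: 32.4
eef_pos: [609.4, 218.1, 356.1]
tool_rot: [3.139, -0.0, 1.972]
force: [-0.0, 0.2, -1.3]
width: 85.4
gripper_force: 0.0
```

```bash
python3 - <<'E'
from h import *
import cv2
d,s=shot("wrist");print(s["eef_pos"],s["force"],s["width"],s["clock"])
a=cv2.resize(cv2.imread("pics/w2.png"),(512,384));
def grip(im):
    g=cv2.cvtColor(im,cv2.COLOR_BGR2GRAY);m=(g<40).astype(np.uint8);m[240:]=0;m[:160]=0
    n,l,st,c=cv2.connectedComponentsWithStats(m)
    return [(tuple(st[i][:5]),c[i].round(1)) for i in range(1,n) if 200<st[i][4]<3000]
s2={"eef_pos":np.array([602.96,212.36,356.73]),"tool_rot":[-3.1347,-.001,1.9704]}
for im,S in((a,s2),(d["img"][:,:,::-1].copy(),s)):
    for st,c in grip(im): print(st,c,cast(d,[c],260,S)[0].round(1))
from tin import tin
tin((456,-337),44,'top');tin((441,-224),44,'top');tin((433,-167.5),44,'top');tin((448,-280),44,'top')
E
```

```text
[609.3874615  218.06422972 356.05811603] [-0.01514807  0.16309984 -1.31629747] 85.44860814802027 32.4
(np.int32(259), np.int32(180), np.int32(19), np.int32(39), np.int32(678)) [267.7 199.9] [607.1 215.9 260. ]
(np.int32(247), np.int32(182), np.int32(19), np.int32(40), np.int32(682)) [256.2 202.9] [606.8 216.2 260. ]
state [608.6 217.9 354.5] [-3.141 -0.     1.972] pred [399. 253.] r 7.086290092316799
px [400.  252.2] r 7.85 world [ 457.7 -338.6   44. ]
state [608.2 217.9 353.7] [-3.139 -0.     1.972] pred [359. 257.] r 7.258508405344894
px [359.2 257. ] r 7.425 world [ 441.5 -225.5   44. ]
state [608.1 217.8 353.3] [-3.139 -0.     1.972] pred [338. 259.] r 7.32297813145931
px [339.  259.5] r 8.1 world [ 433.  -169.3   44. ]
state [608.2 217.8 353.2] [-3.138 -0.     1.972] pred [379. 255.] r 7.179741038017457
px [378. 255.] r 6.6 world [ 448.4 -277.6   44. ]
```

The shutter grip is back at its shut position (0.4 mm), and the tins and tub are in place. Handing in.

```bash
python3 -c "
from cell import *
print(finish_job())"
```

```text
the job is handed in; nothing more can be done
None
```

The job is handed in: all three sherds are in the tub in the bay, the shutter is shut (grip within about 0.4 mm of where it started), and spare tins now fill the empty pockets 1 and 3, with one spare left on the table; the hand-in gave no pass/fail verdict.

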